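# Set the pill reminder dial to the long mark

## Robot

A 6-joint arm with a two-finger parallel gripper is mounted at the origin on the work surface. World frame = base frame: x ahead of the robot, y to its left, z up, the work surface at z = 0. Lengths are in m, angles in rad, forces in N, time in s.
With the tool pointing down it reaches from about 0.425 to 0.925 m from the base axis. Payload 12.5 kg.
Tool frame: the origin (TCP) lies on the centre line of the jaws, within the pads' length; the fingertips stand 17 mm ahead of it and the grasp point (between the pads) lies 2 mm behind it; z points along the fingers, y is the line along which they close (so a half turn about z gives the same grasp; the last joint's range is limited). The gripper opens to 85 mm and grips with 20 to 120 N. Pads are 22 mm wide; open, the fingers measure 114 mm over their backs; the gripper's body (76 mm by 85 mm) begins 54 mm behind the grasp point. The pads swing forward as they close: fully open they stand 13 mm farther back than shut.
Start: joints at [-1.451, 0.491, 1.559, -0, 1.092, -0.106], TCP at [0.14, -0.609, 0.248] pointing down, gripper open.
Joint ranges: [-3.1, 3.1], [-0.84, 2.19], [0.05, 2.79], [-1.13, 4.28], [0.06, 2.93], [-2.69, 2.69]. Speed limits (rad/s): [2.22, 2.22, 2.79, 3.14, 3.14, 3.14].

## Interface

Orientations are given as a 3x3 rotation matrix whose columns are the frame's x, y, z axes.
In Python, from plant import bot, effector, ik, cams, workorder, read_time, read_joint_positions, read_qvel, read_joint_torque, read_tool_pos, read_eef_rot, read_force, read_ft_torque, read_width, read_grasp_force gives the robot as it stands. The module is installed in compiled form; this text tells all that it offers. Calls block until the motion is done:
- bot.move_to(position, orientation): joint-space move of the TCP to a pose.
- bot.movel(position, rot=None, feed=0.15): straight line of the TCP; rot=None keeps the orientation; feed is the mean speed in m/s.
- bot.set_joints(angles): joint-space move.
- effector.ungrasp() and effector.close_gripper(grasp_force=None): open the fingers fully, or close them until they stop; grasp_force is the grip in N (None keeps the last).
- bot.dwell(seconds).
- ik(position, orientation): joint angles nearest the present ones, or None.
- cams.get_image(name): name is "scene" or "top" or "wrist"; returns the picture (480x640x3 uint8, red, green, blue); there is no depth.
- cams.camera_model(name): a dict with "fov_y" (degrees; the focal length in pixels is half the picture's height over the tangent of half this angle, whatever the lens; pixels are square), "cx", "cy" (the principal point, pixels), "rvec" (rotation vector, rad) and "tvec" (3), from world to camera coordinates, as OpenCV has them. Camera axes: x right, y down, z forward; pixel columns grow to the right and rows downward; lengths in m; the calibration is good to about 2 mm. A picture is of the moment at which its call begins: read the wrist's pose just before it. camera_model takes no time and is no camera call; for the wrist camera it gives the pose at the moment of the call.
A pose or a line that the arm cannot do raises bot.Unreachable and nothing moves.
- workorder.job_done(): hands the job in; it is judged then, once.
Readings, each from a call of its own:
- read_time(): time.
- read_joint_positions(): joint angles.
- read_qvel(): joint speeds.
- read_joint_torque(): joint torques, N m.
- read_tool_pos(): TCP position.
- read_eef_rot(): TCP orientation.
- read_force(): force on the tool from outside, world axes, zero at the start.
- read_ft_torque(): the same for the moment, N m.
- read_width(): opening from 0.0 (shut) to 1.0 (fully open).
- read_grasp_force(): force on a finger pad.
Only numpy, scipy, OpenCV 4.12 (cv2) and the standard library are available. Lean on these libraries where they do the work, as an engineer would, in place of code of your own. Each camera call takes 0.05 s, during which the arm holds its last target. There are 200 camera calls.

## Task

Set the pill reminder: with a fingertip rubbing on its big knurled dial, turn the dial clockwise, click by click, until its pointer line clicks in at the one long mark. Only then push the round set button all the way down and let it spring back. Nothing is to be picked up, and the other things on the shelf stay where they are.

Things in the scene. Friction and masses are not known exactly. Their poses are not given: they have to be found in the camera images.
- unit: White plastic pill reminder, fixed to the shelf: a flat box 190 mm long (its x, from -90 to +100 mm), 130 mm wide (its y), 35 mm high. Origin on its underside, at shelf level. x points from the set button to the dial, z up. The dial's axis is at x = 30 mm, y = 0, the set button at x = -62 mm, y = 0.
- dial (a joint): The dial: aluminium disc, 92 mm across (wider than most grippers), knurled rim from 36 to 62 mm above the shelf, flat top; rigid but for turning. Angle in rad: 0 with the pointer at the long mark, growing clockwise seen from above, stops at +-2.6; starts negative, 1 to 3 clicks short of 0. Clicks every 0.524 rad (30 degrees) at multiples of that; let go between two, it snaps into the nearer.
- dial_center (a point): Centre of the dial's flat top face, 62 mm above the shelf. Turning over a click takes about 0.05 N m (1 to 2 N at the rim): rubbing on the flat top or along the rim with a few newtons of pressure turns it.
- pointer_tip (a point): Outer end of the pointer, a dark line 30 mm long and 5 mm wide inlaid flush in the dial's top face from 14 to 44 mm off its centre; this point is 44 mm off the centre and turns with the dial.
- long_mark (a point): Middle of the long mark (19 by 7 mm) on the box's top, 35 mm above the shelf and 58 mm from the dial's axis, on the side away from the button. Twelve flat dark marks, 30 degrees apart, ring the dial: the others are short (7 by 2.5 mm).
- set_button (a joint): Round set button, 28 mm in diameter, pressed straight down: 0 at rest, 0.006 m fully down; sprung, 4 N at the bottom, springs back by itself. It counts as pressed beyond 0.004.
- set_button_top (a point): Centre of the set button's top face, 57 mm above the shelf at rest; it moves down with the button. The button stands in a grey collar 44 mm across whose rim is 47 mm above the shelf.
- coaster_a: Square ceramic coaster, 95 x 8.5 x 95 mm, on edge in a slot of the wooden rack (100 x 110 mm, its posts reach 42 mm high). Leave alone. Origin at the middle of its lower edge.
- coaster_b: Second such coaster, in another slot. Leave alone.
- organizer: Clear plastic seven-lid pill organizer, 168 x 38 x 27 mm, loose, lids shut. Leave alone. Origin at the middle of its underside, x along its length.
- whisk: Steel mini whisk lying on the shelf, 205 mm long, 43 mm wide at the wires, 30 mm high. Leave alone. Origin at its middle on the shelf, wires towards +x.
- magnet: Round copper-tone magnet, 32 mm across, 8 mm high, lying loose. Leave alone. Origin under its centre.
- mug: Mug, 80 mm across, 90 mm high, handle at +y. Leave alone. Origin under its centre.
- jar: Small closed jar, 52 mm across, 75 mm high. Leave alone. Origin under its centre.
There are look-alikes about, which are no part of the job. What is meant by the unit is not purple, and is the smaller of those in its own colour.

How it is judged:
By the outcome, as a careful person would: the job done as asked, in the order asked, and still so for the second after the job is handed in, with the robot touching nothing.
It also fails if it takes over 54 s, if anything falls off the work surface, if the arm or the gripper's body presses on something with over 40 N, if the wrist force passes 120 N, or if a joint passes its speed limit or range.

## Working session

There is one attempt and no reset: what is moved stays moved. The work goes in short steps, each a Python script; the robot and the scene stay as the last script left them, time stands still between calls to the robot, and variables do not carry over. Pictures are saved under pics/ and viewed, at most 10 in all, crops included, and the job is handed in when it is done.

```bash
mkdir -p pics; cat > h.py <<'E'
import numpy as np, cv2
from plant import *
def save(n,im): cv2.imwrite('pics/'+n+'.png',cv2.cvtColor(im,cv2.COLOR_RGB2BGR))
def cm(name):
    m=cams.camera_model(name); R=cv2.Rodrigues(np.array(m['rvec'],float))[0]; f=240/np.tan(np.radians(m['fov_y'])/2)
    return R,np.array(m['tvec'],float).ravel(),f,m['cx'],m['cy']
def ray(M,uv,z):
    R,t,f,cx,cy=M; c=-R.T@t; d=R.T@np.array([(uv[0]-cx)/f,(uv[1]-cy)/f,1]); return c+d*(z-c[2])/d[2]
def proj(M,p):
    R,t,f,cx,cy=M; q=R@np.asarray(p,float)+t; return np.array([cx+f*q[0]/q[2],cy+f*q[1]/q[2]])
E
python3 - <<'E'
from h import *
for n in('top','scene'):
    save(n,cams.get_image(n)); print(n,cams.camera_model(n))
print(read_time())
E
```

```text
top {'fov_y': 50.31635582402092, 'cx': 321.34956327922293, 'cy': 244.84848716708154, 'rvec': array([ 2.1544435 , -2.15782623,  0.06656569]), 'tvec': array([0.03778806, 0.50830621, 1.06492553])}
scene {'fov_y': 55.5277860560095, 'cx': 319.0864281544884, 'cy': 246.57774818851783, 'rvec': array([ 2.04917771,  1.53696925, -0.50665497]), 'tvec': array([-0.1743637 , -0.32716049,  1.27387789])}
0.1
```

View pics/top.png

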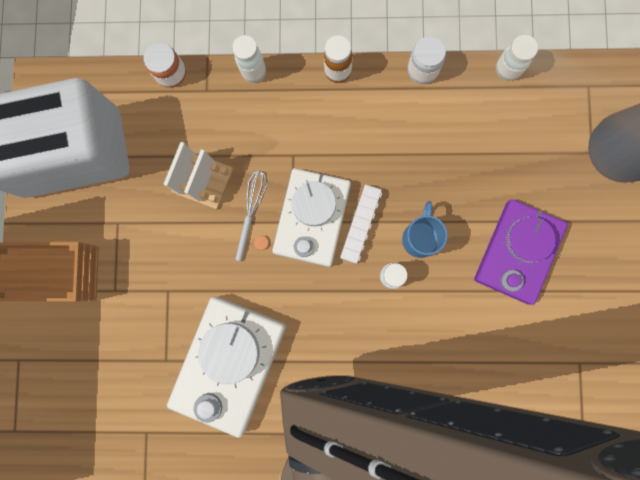

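View pics/scene.png

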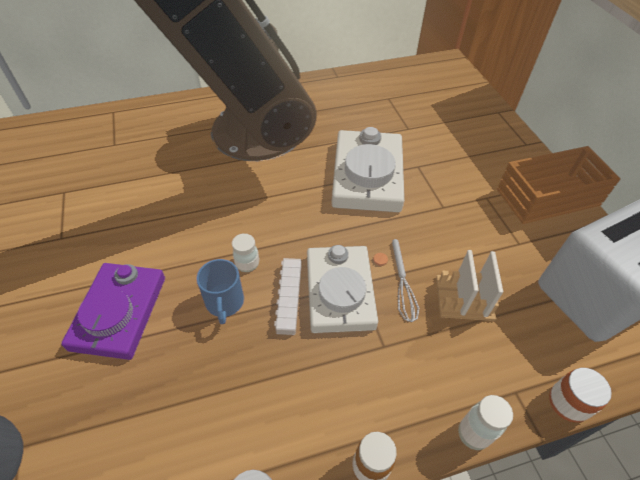

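The top view shows three look-alikes: a white one at (313,217), a bigger white one at (227,367) and a purple one at (522,250). The small white one fits, being not purple and the smaller of the white pair. I'll measure it and confirm it in a crop.

```bash
cat > m.py <<'E'
from h import *
im=cams.get_image('top'); M=cm('top')
x0,y0,w,h=265,160,125,115
save('crop',cv2.resize(im[y0:y0+h,x0:x0+w],None,fx=5,fy=5,interpolation=cv2.INTER_CUBIC))
hsv=cv2.cvtColor(im,cv2.COLOR_RGB2HSV)
mask=((hsv[...,1]<60)&(hsv[...,2]>140)).astype(np.uint8); mask[:, :270]=0; mask[:,353:]=0; mask[:160]=0; mask[275:]=0
mask=cv2.morphologyEx(mask,cv2.MORPH_CLOSE,np.ones((9,9)))
c=max(cv2.findContours(mask,0,2)[0],key=cv2.contourArea); 
P=np.array([ray(M,p[0],.035)[:2] for p in c],np.float32); r=cv2.minAreaRect(P); print('box',r)
g=cv2.cvtColor(im,cv2.COLOR_RGB2GRAY)[y0:y0+h,x0:x0+w]; g4=cv2.resize(g,None,fx=4,fy=4,interpolation=cv2.INTER_CUBIC)
for s,lo,hi,z in(('dial',80,100,.062),('btn',22,60,.057)):
    cs=cv2.HoughCircles(cv2.GaussianBlur(g4,(0,0),2),cv2.HOUGH_GRADIENT,1,60,param1=80,param2=20,minRadius=lo,maxRadius=hi)
    if cs is not None:
        for q in cs[0][:4]: print(s,q/4+[x0,y0,0],ray(M,(q[:2]+.5)/4-.5+[x0,y0],z))
E
python3 m.py
```

```text
box ((0.5631147623062134, 0.03852798044681549), (0.17121639847755432, 0.19074569642543793), 76.82003784179688)
dial [313.875      202.875       21.54999924] [0.59325102 0.05205473 0.062     ]
btn [304.625 246.125  10.875] [0.50352666 0.07135032 0.057     ]
```

View pics/crop.png

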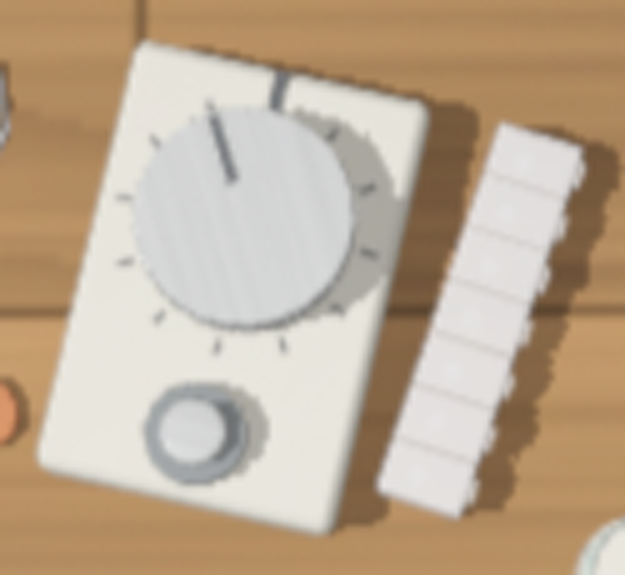

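The crop confirms the small white unit. Its pointer (outer end at crop 212,108) is about 30° counter-clockwise of the long mark (280,90), so it is one click short. The set button is at crop (191,432).

```bash
cat >> h.py <<'E'
D=np.array([.5933,.0520]); 
B=(lambda p:p[:2])(ray(cm('top'),(303.8,246.2),.057))
def down(a): c,s=np.cos(a),np.sin(a); return np.array([[c,s,0],[s,-c,0],[0,0,-1.]])
def press(p,z,F,zmin,step=.0007):
    while z>zmin:
        z-=step; bot.movel([p[0],p[1],z],feed=.02)
        f=read_force()[2]-f0
        if f>F: break
    return z,f
f0=0
E
python3 - <<'E'
from h import *
import h
print('B',B,np.linalg.norm(B-D),np.degrees(np.arctan2(*(D-B)[::-1])),read_eef_rot().round(2).tolist())
phi=np.radians(105); p=D+.031*np.array([np.cos(phi),np.sin(phi)])
best=None
for k in range(4):
    for j in (0,-30):
        a=phi+np.radians(j); q=ik([*(D+.031*np.array([np.cos(a),np.sin(a)])),.12],down(a+k*np.pi/2)); print(k,j,None if q is None else np.round(q,2))
E
```

```text
B [0.50259316 0.07228117] 0.09294652164665611 -12.603482773266427 [[0.97, 0.22, -0.0], [0.22, -0.97, 0.0], [0.0, -0.0, -1.0]]
0 0 [ 0.03  0.6   1.77 -0.    0.78 -0.23]
0 -30 [ 0.03  0.62  1.73 -0.    0.8   0.29]
1 0 [ 0.03  0.6   1.77 -0.    0.78 -1.81]
1 -30 [ 0.03  0.62  1.73 -0.    0.8  -1.28]
2 0 None
2 -30 None
3 0 [ 0.03  0.6   1.77 -0.    0.78  1.34]
3 -30 [ 0.03  0.62  1.73 -0.    0.8   1.86]
```

```bash
python3 - <<'E'
from h import *
import h
effector.close_gripper()
pos=lambda a:D+.031*np.array([np.cos(a),np.sin(a)])
phi=np.radians(105)
bot.move_to([*pos(phi),.13],down(phi)); print(read_time())
bot.movel([*pos(phi),.085],feed=.1); bot.dwell(.2); h.f0=read_force()[2]
z,f=press(pos(phi),.085,7,.074); print('contact',z,f,read_tool_pos(),read_time())
if f>4:
    for d in range(5,31,5):
        a=phi-np.radians(d); bot.movel([*pos(a),z],down(a),feed=.02)
        F=read_force(); F2=F[2]-h.f0; print(d,F.round(1),read_ft_torque().round(2))
        if F2<5: z-=.0003
        if F2>12: z+=.0003
    bot.movel([*pos(a),.13],feed=.1)
save('w1',cams.get_image('wrist')); save('t1',cams.get_image('top')[130:300,230:420].repeat(3,0).repeat(3,1))
print(read_time())
E
```

```text
3.8333
contact 0.07799999999999994 11.050626616600471 [0.58581627 0.08205206 0.07903967] 7.1333
5 [-1.2 -0.1 12.4] [ 0.02  0.3  -0.02]
10 [-0.7 -0.4 13.2] [ 0.04  0.23 -0.05]
15 [-0.5 -0.6  8.3] [-0.    0.13 -0.02]
20 [ 0.7 -0.6  9. ] [-0.12 -0.09 -0.04]
25 [-0.2 -0.8  8.9] [-0.12 -0.13  0.  ]
30 [-1.1 -0.1  9.3] [-0.22  0.04 -0.03]
9.6
```

View pics/w1.png

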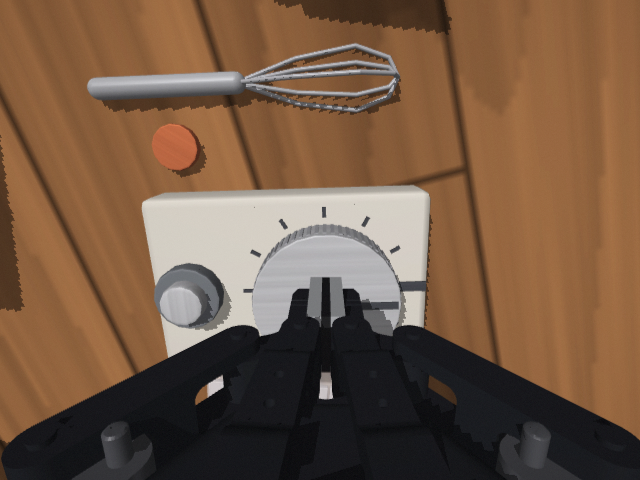

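The wrist view shows the pointer at about (362–398, 305), roughly parallel to the box and beside the long mark at (412,286). I'll check the angles by ray casting.

```bash
python3 - <<'E'
from h import *
M=cm('wrist')
a=ray(M,(364,306),.062);b=ray(M,(399,305),.062);m=ray(M,(413,286),.035); mo=ray(M,(426,285.5),.035); mi=ray(M,(401,287),.035)
g=lambda v:np.degrees(np.arctan2(v[1],v[0]))
print('pointer',g(b-a),'tip-D',g(b[:2]-D),np.linalg.norm(b[:2]-D),'mark-D',g(m[:2]-D),np.linalg.norm(m[:2]-D),'mark dir',g(mo-mi))
e0=ray(M,(152,195),.035);e1=ray(M,(415,187),.035);print('edge',g(e1-e0), 'btn',ray(M,(180,304),.057),B)
im=cams.get_image('wrist'); 
save('w2',cv2.resize(im[190:350,150:440],None,fx=2.7,fy=2.7,interpolation=cv2.INTER_CUBIC))
E
```

```text
pointer -13.089070914264202 tip-D -13.6486157996514 0.0433791025463366 mark-D -13.640896580925197 0.05832241221251178 mark dir -11.161364054781833
edge -13.202089105057912 btn [0.50390627 0.07479965 0.057     ] [0.50259316 0.07228117]
```

View pics/t1.png

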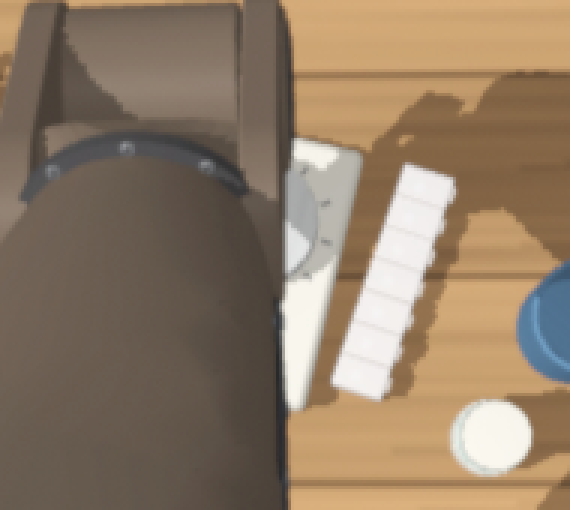

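The top view is blocked by the arm. By rays, pointer tip and long mark agree at −13.6°, so the dial is clicked in at the mark. Next I press the button.

```bash
python3 - <<'E'
from h import *
import h
a=np.radians(-13.3); p=D-.092*np.array([np.cos(a),np.sin(a)]); print(p)
bot.movel([*read_tool_pos()[:2],.15],feed=.15)
bot.move_to([*p,.13],down(a)); bot.movel([*p,.08],feed=.1); bot.dwell(.2); h.f0=read_force()[2]
z=.08
while z>.0655:
    z-=.0008; bot.movel([*p,z],feed=.02); f=read_force()[2]-h.f0; print(round(z,4),read_tool_pos()[2].round(4),round(f,1),end=' | ')
    if f>14: break
bot.dwell(.2); print(read_tool_pos(),read_force())
bot.movel([*p,.2],feed=.1)
bot.set_joints([-.9,*read_joint_positions()[1:]]); print(read_time())
im=cams.get_image('top'); save('t2',cv2.resize(im[130:300,160:450],None,fx=2.7,fy=2.7,interpolation=cv2.INTER_CUBIC))
E
```

```text
[0.50376754 0.07316458]
0.0792 0.0793 -0.1 | 0.0784 0.0784 0.5 | 0.0776 0.0776 1.4 | 0.0768 0.0767 1.0 | 0.076 0.076 0.3 | 0.0752 0.0752 -0.3 | 0.0744 0.0744 0.9 | 0.0736 0.0736 2.3 | 0.0728 0.0728 2.3 | 0.072 0.072 2.3 | 0.0712 0.0712 2.3 | 0.0704 0.0704 4.2 | 0.0696 0.0696 3.3 | 0.0688 0.0688 3.4 | 0.068 0.0681 4.7 | 0.0672 0.0679 15.6 | [0.50383457 0.07315878 0.06783514] [-2.02318791  0.21669165 14.1448717 ]
19.475
```

View pics/t2.png

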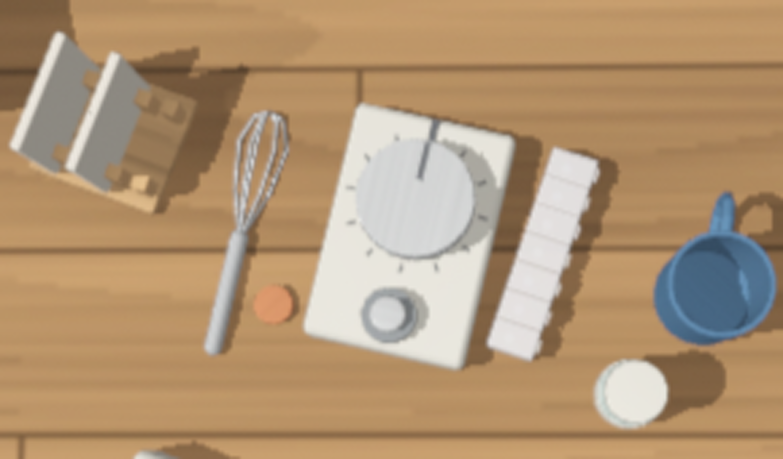

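The pointer (425,160) lines up with the long mark (434,130). The button bottomed out at 15.6 N after about 6 mm and has sprung back. Everything else is in place and the arm is clear.

```bash
python3 -c "
from plant import *
print(workorder.job_done())"
```

```text
the job is handed in; nothing more can be done
None
```

I turned the dial one click clockwise to the long mark, then pressed the set button fully and let it spring back. The other things on the shelf stayed where they were, and the job was handed in about 19.5 s in.

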